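Put away the pasta dies

ROBOT

A 7-joint arm with a two-finger parallel gripper is mounted at the origin on the work surface. World frame = base frame: x ahead of the robot, y to its left, z up, the work surface at z = 0. Lengths are in m, angles in rad, forces in N, time in s.
With the tool pointing down it reaches from about 0.425 to 0.825 m from the base axis. Payload 3.6 kg.
Tool frame: the origin (TCP) lies on the centre line of the jaws, within the pads' length; the fingertips stand 19 mm ahead of it and the grasp point (between the pads) is the TCP (robot.nose_length is the distance from the TCP to the fingertips, in m); z points along the fingers, y is the line along which they close (so a half turn about z gives the same grasp; the last joint's range is limited). The gripper opens to 93 mm and grips with 3 to 60 N. Pads are 15 mm wide; open, the fingers measure 128 mm over their backs; the gripper's body (75 mm by 188 mm) begins 65 mm behind the grasp point.
Start: joints at [-1.272, 0.615, -0.013, 1.423, 0.008, 1.103, -0.04], TCP at [0.207, 0.616, 0.238] pointing down, gripper open.
Joint ranges: [-3.12, 3.12], [-0.3, 2.06], [-1.34, 1.32], [0.26, 2.42], [-1.36, 4.5], [0.01, 1.98], [-2.84, 2.84]. Speed limits (rad/s): [2.79, 2.79, 3.14, 3.14, 3.14, 3.14, 3.14].

INTERFACE

Orientations are given as a unit quaternion [w, x, y, z].
In Python, from station import robot, eyes gives the robot as it stands.
- The arm moves only by the shell command python3 -m pendant 'ROWS' [FORCE]. ROWS is JSON, a list of rows, each an object of numbers: "dx", "dy", "dz": the shift along the tool's x, y, z in m; "twist": the turn about the tool's z in rad; "gripper": the finger opening in m, from 0 to 0.093. In form: [{"dx": .., "dy": .., "dz": .., "twist": .., "gripper": ..}, ...]. A call has 1 to 10 rows; each row shifts and turns the commanded pose from where the row before left it, along the tool's axes as they then stand; what a row does not reach is not made up. A row lasts 1/10 s, in which the tool goes at most 50 mm and 8.59 degrees, less where a joint would pass 70% of its speed; a pose out of reach is approached as far as the arm can. A call with a gripper value outside its range is refused whole. The fingers move at their own pace and stop on an object; FORCE is the grip in N (left out, the last holds). Time passes only in rows, so rows that do not move let the fingers close. It gives the time, the measured TCP pose, the force, the opening and the grip force at its end, in the units of the state.
- robot.get_state(): the state, without advancing time (a new reading comes with each control period).
- eyes.camera(name): name is "side" or "top"; returns a dict with "frame" (400x640x3 uint8, blue, green, red), "mtx" (3x3 intrinsics, pixels), "k1" (the pictures are not rectified: a ray, as slopes to the right and down, at radius r is drawn at 1 + k1 r^2 times it, then the intrinsics apply), "camera_from_world" (4x4, takes a point from world to camera coordinates). Camera axes: x right, y up, looking along -z (the intrinsics and any distortion apply to the point x, -y, -z); pixel columns grow to the right and rows downward; lengths in m; the calibration is good to about 2 mm. A picture is of the moment at which its call begins. There is no depth.
- robot.close_job(): hands the job in; it is judged then, once.
The state is a dict: "clock": time; "qpos": joint angles; "joint_velocities": joint speeds; "joint_efforts": joint torques, N m; "tcp_pos": TCP position; "tool_rot": TCP orientation; "wrist_force": force on the tool from outside, world axes, zero at the start; "ft_torque": the same for the moment, N m; "finger_gap": finger opening in m; "finger_force": force on a finger pad.
Only numpy, scipy, OpenCV 4.12 (cv2) and the standard library are available. Lean on these libraries where they do the work, as an engineer would, in place of code of your own. Each camera call takes 0.05 s, during which the arm holds its last target. There are 200 camera calls.

TASK

Put the pasta extruder's four bronze dies away as one neat, centred stack on the round white base: the largest at the bottom, then each next smaller one, the smallest on top, all lying flat. The second largest is still in the cleaning jig: flip the jig's clamp arm up, clearly past upright, so that it stays open, and lift the die out. Do not knock over the oil bottle.

Things in the scene. Friction and masses are not known exactly. Their poses are not given: they have to be found in the camera images.
- die_a_center (a point): Pasta die, the largest: bronze disc 64 mm in diameter, 28 mm thick, its flat face up, dark pattern: two rows of four short slots. Point: its centre, 14 mm above its underside; z is its axis. It starts lying on the table. About 0.5 kg.
- die_b_center (a point): Pasta die, the second largest: bronze disc 54 mm in diameter, 28 mm thick, its flat face up, dark pattern: a ring of nine holes. Point: its centre, 14 mm above its underside; z is its axis. Starts in the jig under the clamp's pad, underside 16 mm above the table, between four pins 8 mm high, two on the hinge side and two on the handle side, with 2 mm of play; its other two sides are free. About 0.37 kg.
- die_c_center (a point): Pasta die, the third largest: bronze disc 44 mm in diameter, 28 mm thick, its flat face up, dark pattern: six holes round a seventh. Point: its centre, 14 mm above its underside; z is its axis. It starts lying on the table. About 0.25 kg.
- die_d_center (a point): Pasta die, the smallest: bronze disc 34 mm in diameter, 28 mm thick, its flat face up, dark pattern: three short slots. Point: its centre, 14 mm above its underside; z is its axis. It starts lying on the table. About 0.15 kg.
- base_top (a point): Round white plastic storage base, 96 mm in diameter, 12 mm high, fixed to the table. The point is the centre of its top face.
- jig: Cleaning jig, fixed to the table: grey plate 155 mm (its x) by 90 mm (its y), 16 mm thick, with the clamp's two steel cheeks standing at its +x end, 75 mm high. Origin on the table under the jig; the die seat's centre is at x = -20 mm, y = 0 of the jig's frame. The clamp's hinge axis runs along the jig's y.
- clamp_hinge (a point): Centre of the clamp's hinge pin, between the cheeks, 65 mm along the jig's x and 66.5 mm above the table. Fixed.
- clamp_handle (a point): Point on the axis of the clamp arm's black rubber grip, 150 mm from the hinge. The arm is a straight bar; closed, it lies level from the hinge over die b to this grip, which sticks out past the jig's plate. The grip is 14 mm wide (along the jig's y), 16 mm thick, and runs on 13 mm past this point. The point moves with the arm.
- clamp (a joint): Angle of the clamp arm, rad: 0 closed (arm level over the die), grows as the arm swings up, 1.57 upright, 2.2 its stop leaning away past upright. A stiff hinge: it stays where it is left and takes 1 to 2 N at the grip to move.
- oil_bottle: Green glass oil bottle, 48 mm in diameter, 130 mm high, standing behind the dies. Origin at the centre of its underside; z up. To be left standing.
Mind the look-alikes: they are no part of the job. Leave any green or purple look-alike of the part that bears die_a_center alone.

How it is judged:
At the end, for the whole second after the job is handed in: Clamp arm past 1.65 rad. Largest die on the base within 12 mm of its centre; on it the second largest, third and smallest in that order, each within 8 mm of the centre of the die below; each within 5 mm of its height in the stack, flat within 0.1 rad, at rest (value of joint clamp above 1.65 rad and horizontal distance between die_a_center and base_top below 0.012 m and height (world z) of die_a_center between 0.021 and 0.031 m and angle between each of die_a_center, die_b_center, die_c_center, die_d_center's own z axis and vertical below 0.1 rad and linear speed of each of die_a, die_b, die_c, die_d below 0.02 m/s and horizontal distance between die_b_center and die_a_center below 0.008 m and height (world z) of die_b_center between 0.049 and 0.059 m and horizontal distance between die_c_center and die_b_center below 0.008 m and height (world z) of die_c_center between 0.077 and 0.087 m and horizontal distance between die_d_center and die_c_center below 0.008 m and height (world z) of die_d_center between 0.105 and 0.115 m); the robot touches nothing.
It fails at once if the oil bottle is knocked over (angle between oil_bottle's own z axis and vertical above 0.6 rad).
It also fails if it takes over 144 s, if anything falls off the work surface, if the arm or the gripper's body presses on something with over 40 N, if the wrist force passes 120 N, or if a joint passes its speed limit or range.

## Working session

There is one attempt and no reset: what is moved stays moved. The work goes in short steps, Python scripts to look and compute and a shell command to move; the robot and the scene stay as the last step left them, time stands still between calls to the robot, and variables do not carry over. Pictures are saved under pics/ and viewed, at most 14 in all, crops included, and the job is handed in when it is done.

```bash
ls; mkdir -p pics
cat > h.py <<'E'
import numpy as np, cv2
from station import robot, eyes
def grab(n):
    c=eyes.camera(n); return c
def ray(c,u,v):
    K=c["mtx"];d=np.array([(u-K[0,2])/K[0,0],(v-K[1,2])/K[1,1]])
    s=d.copy()
    for _ in range(20): s=d/(1+c["k1"]*(s@s))
    T=np.array(c["camera_from_world"]);R=T[:3,:3];o=-R.T@T[:3,3]
    w=R.T@np.array([s[0],-s[1],-1.]);return o,w/np.linalg.norm(w)
def onz(c,u,v,z):
    o,w=ray(c,u,v);return o+w*(z-o[2])/w[2]
def proj(c,p):
    T=np.array(c["camera_from_world"]);q=T[:3,:3]@np.array(p)+T[:3,3]
    s=np.array([q[0],-q[1]])/-q[2];s=s*(1+c["k1"]*(s@s));K=c["mtx"]
    return np.array([K[0,0]*s[0]+K[0,2],K[1,1]*s[1]+K[1,2]])
E
python3 - <<'E'
from h import *
for n in("top","side"):
    c=grab(n);cv2.imwrite(f"pics/{n}0.png",c["frame"])
    T=np.array(c["camera_from_world"]);print(n,-T[:3,:3].T@T[:3,3],c["mtx"][0,0],c["k1"])
s=robot.get_state();print(s)
E
```

```text
pics
top [ 0.43637004 -0.00533427  1.12404751] 497.3779245058304 -0.13292744174475477
side [0.40583085 0.48925443 0.71218848] 379.430297846192 -0.041892352364729296
{'clock': 0.1, 'qpos': array([-1.27249594,  0.61580918, -0.01261598,  1.42468704,  0.00807259,
        1.10336884, -0.0404361 ]), 'joint_velocities': array([-0.00020308, -0.0025559 , -0.00023455, -0.00073338, -0.00154686,
        0.00021921,  0.00105621]), 'joint_efforts': array([ 5.94924240e-04, -4.60046446e+01,  2.09710328e-01, -1.66244584e+01,
       -6.11406262e-02,  1.69792055e-02,  1.09555212e-04]), 'tcp_pos': array([0.20720514, 0.61541635, 0.23662268]), 'tool_rot': array([-1.79082278e-04,  1.61679196e-01,  9.86842744e-01, -1.09706957e-03]), 'wrist_force': array([ 0.2891023 , -0.14622446,  0.00780587]), 'ft_torque': array([-0.04313811,  0.02284557, -0.00582342]), 'finger_force': 0.0, 'finger_gap': 0.09267656744557705}
```

View pics/top0.png

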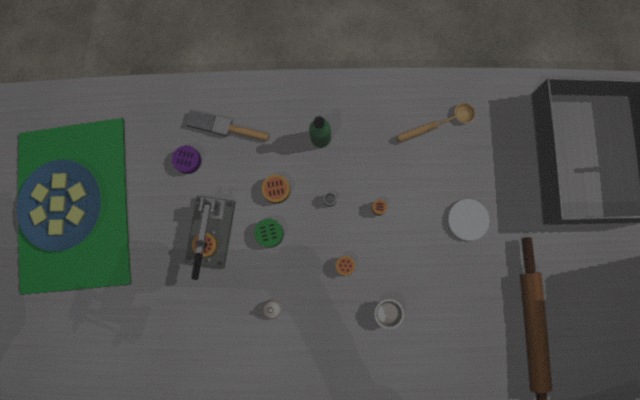

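View pics/side0.png

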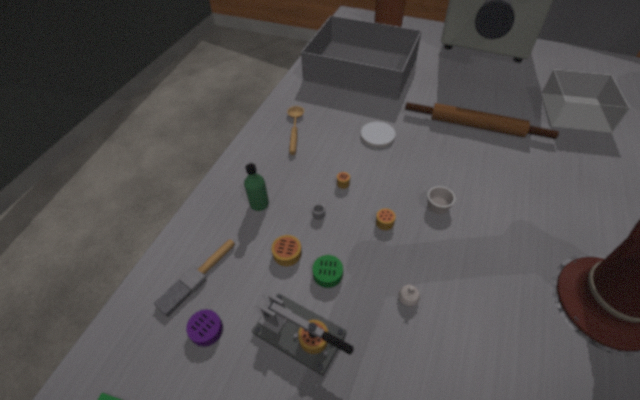

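Top view: a (275,189), b in jig (203,245), c (345,266), d (379,207), base (468,220), and bottle (320,132). The green and purple discs are decoys. Next I'll take colour measurements.

```bash
cat >> h.py <<'E'
def outline(c,u,v,r,mask):
    "hull of mask component nearest (u,v)"
    cs,_=cv2.findContours(mask,cv2.RETR_EXTERNAL,cv2.CHAIN_APPROX_NONE)
    cs=[k for k in cs if cv2.contourArea(k)>25]
    k=min(cs,key=lambda k:np.hypot(*(np.array(cv2.minEnclosingCircle(k)[0])-[u,v])))
    return cv2.convexHull(k)[:,0,:].astype(float)
def orange(f):
    h=cv2.cvtColor(f,cv2.COLOR_BGR2HSV);return cv2.morphologyEx(cv2.inRange(h,(3,110,70),(28,255,255)),cv2.MORPH_CLOSE,np.ones((5,5)))
def white(f):
    h=cv2.cvtColor(f,cv2.COLOR_BGR2HSV);return cv2.inRange(h,(0,0,150),(180,50,255))
def circ(P,R):
    from scipy.optimize import least_squares
    return least_squares(lambda p:np.hypot(*(P-p).T)-R,P.mean(0),loss="soft_l1",f_scale=.001)
def disc(c,u,v,R,z,mask):
    "top-face circle: hull points on the side away from camera foot, cast to z"
    H=outline(c,u,v,0,mask);P=np.array([onz(c,*p,z)[:2] for p in H])
    T=np.array(c["camera_from_world"]);o=(-T[:3,:3].T@T[:3,3])[:2]
    m=(P.max(0)+P.min(0))/2;w=(m-o)/np.linalg.norm(m-o)
    Q=P[(P-m)@w>-0.1*R];f=circ(Q,R);return f.x,np.abs(f.fun).max(),np.ptp(P@np.array([-w[1],w[0]]))
E
python3 - <<'E'
from h import *
C={n:grab(n) for n in("top","side")}
px={"a":((275,189),(286,249)),"c":((345,266),(386,218)),"d":((379,207),(343,180)),"b":((203,245),(313,336)),"base":((468,220),(378,134))}
R={"a":.032,"b":.027,"c":.022,"d":.017,"base":.048}
for k in px:
  for i,n in enumerate(("top","side")):
    c=C[n];m=white(c["frame"]) if k=="base" else orange(c["frame"])
    z={"b":.044,"base":.012}.get(k,.028)
    try: x,e,w=disc(c,*px[k][i],R[k],z,m);print(k,n,x.round(4),"err",round(e,4),"width",round(w,4))
    except Exception as ex: print(k,n,ex)
f=C["top"]["frame"]
a=cv2.resize(f[180:290,160:300],None,fx=5,fy=5,interpolation=cv2.INTER_CUBIC)
cv2.imwrite("pics/jig_top.png",cv2.convertScaleAbs(a,alpha=1.6))
f=C["side"]["frame"]
a=cv2.resize(f[225:380,230:370],None,fx=5,fy=5,interpolation=cv2.INTER_CUBIC)[:600*5]
a=cv2.resize(f[280:380,240:370],None,fx=6,fy=6,interpolation=cv2.INTER_CUBIC)
cv2.imwrite("pics/jig_side.png",cv2.convertScaleAbs(a,alpha=1.6))
E
```

```text
a top [0.6461 0.1232] err 0.0014 width 0.0608
a side [0.6473 0.1258] err 0.0019 width 0.0602
c top [ 0.4713 -0.0286] err 0.001 width 0.0399
c side [ 0.4734 -0.0276] err 0.0022 width 0.0394
d top [ 0.6009 -0.107 ] err 0.0027 width 0.0297
d side [ 0.6023 -0.1045] err 0.0032 width 0.0294
b top [0.517  0.2646] err 0.0043 width 0.0505
b side [0.5207 0.2812] err 0.0118 width 0.0448
base top min() iterable argument is empty
base side [ 0.5801 -0.3005] err 0.0031 width 0.0736
```

View pics/jig_top.png

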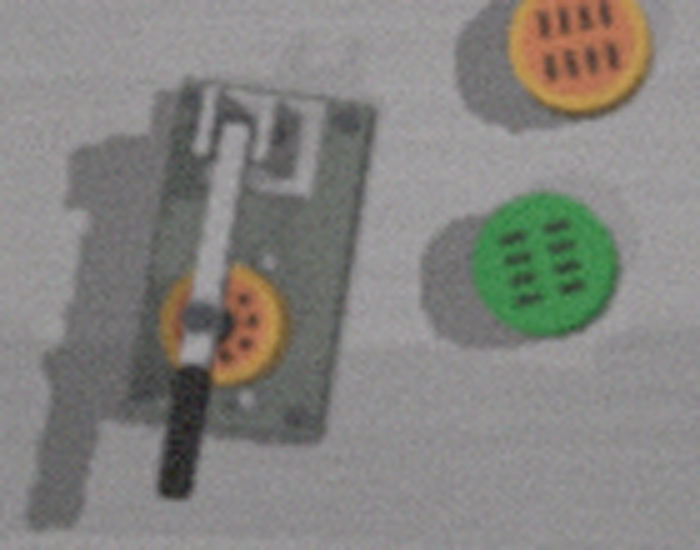

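View pics/jig_side.png

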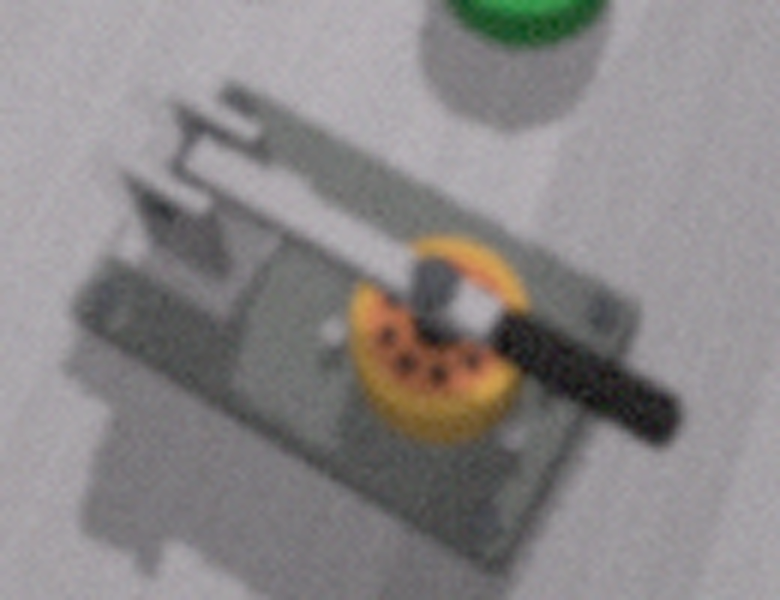

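Crops show the arm's bar running from the hinge at top-view px (207,205) to the grip end at (195,279). The plate corners are near (198,196), (235,201), (225,268) and (186,262), and die b sits under the pad.

```bash
cat >> h.py <<'E'
def circ(P,R):
    from scipy.optimize import least_squares
    f=least_squares(lambda p:np.hypot(*(P-p[:2]).T)-p[2],[*P.mean(0),R],bounds=([-2,-2,R-.004],[2,2,R+.002]));print("  R",f.x[2].round(4));f.x=f.x[:2];return f
def white(f):
    g=cv2.cvtColor(cv2.GaussianBlur(f,(5,5),0),cv2.COLOR_BGR2GRAY);return cv2.inRange(g,int(np.median(g[100:300,200:500])*1.2),255)
def go(x,y,z,ang=None):
    "print the tool shifts to world point; ang = world angle of finger line"
    from scipy.spatial.transform import Rotation as Ro
    s=robot.get_state();q=s["tool_rot"];M=Ro.from_quat([q[1],q[2],q[3],q[0]]).as_matrix()
    a0=np.arctan2(M[1,1],M[0,1]);t=0
    if ang is not None:
        d=(ang-a0+np.pi/2)%np.pi-np.pi/2; t=-d  # tool z down
    M2=M@Ro.from_rotvec([0,0,t]).as_matrix();D=M2.T@(np.array([x,y,z])-s["tcp_pos"])
    print("tcp",s["tcp_pos"].round(4),"ang",round(a0,3),"q7",s["qpos"][6].round(2),"twist",round(t,3),"d",D.round(4),"gap",s["finger_gap"].round(4),"F",s["wrist_force"].round(1),"t",round(s["clock"],1))
E
python3 - <<'E'
from h import *
C={n:grab(n) for n in("top","side")}
px={"a":((275,189),(286,249)),"c":((345,266),(386,218)),"d":((379,207),(343,180)),"base":((468,220),(378,134))}
R={"a":.032,"b":.027,"c":.022,"d":.017,"base":.048}
for k in px:
  for i,n in enumerate(("top","side")):
    c=C[n];m=white(c["frame"]) if k=="base" else orange(c["frame"])
    x,e,w=disc(c,*px[k][i],R[k],.012 if k=="base" else .028,m);print(k,n,x.round(4),"err",round(e,4),"width",round(w,4))
c=C["top"]
for p in[(198,196),(235.4,200.6),(225,268),(186,261.6)]: print("corner",onz(c,*p,.016).round(4))
# grip: black mask both views
for n,(u,v) in(("top",(197,266)),("side",(337,340))):
    g=C[n]["frame"].max(2);m=cv2.inRange(cv2.GaussianBlur(g,(3,3),0),0,45)
    l,L,st,ce=cv2.connectedComponentsWithStats(m)
    k=min(range(1,l),key=lambda k:np.hypot(*(ce[k]-[u,v]))+(st[k][4]<30)*1e3);print(n,st[k],ce[k].round(1),onz(C[n],*ce[k],.0665).round(4))
    ys,xs=np.nonzero(L==k);ln=cv2.fitLine(np.c_[xs,ys].astype(np.float32),2,0,.01,.01).ravel();t=(np.c_[xs,ys]-ln[2:])@ln[:2]
    for q in(t.min(),t.max()): print("  end",onz(C[n],*(ln[2:]+q*ln[:2]),.0665).round(4))
for p in[(320,119),(320,134)]: print("bottle",onz(c,*p,.13 if p[1]<130 else .05).round(3))
E
```

```text
R 0.0303
a top [0.6482 0.1246] err 0.0004 width 0.0606
  R 0.0301
a side [0.6486 0.124 ] err 0.0004 width 0.0602
  R 0.0205
c top [ 0.4728 -0.0296] err 0.0006 width 0.0406
  R 0.0201
c side [ 0.4736 -0.0298] err 0.0003 width 0.0394
  R 0.0151
d top [ 0.603  -0.1086] err 0.0004 width 0.0298
  R 0.0147
d side [ 0.6029 -0.1076] err 0.0006 width 0.0293
  R 0.0452
base top [ 0.5728 -0.313 ] err 0.0007 width 0.0899
  R 0.0471
base side [ 0.5734 -0.3138] err 0.001 width 0.0922
corner [0.6341 0.3036 0.016 ]
corner [0.6222 0.2164 0.016 ]
corner [0.4698 0.2376 0.016 ]
corner [0.4844 0.3273 0.016 ]
top [192 254  10  25 158] [196.4 265.1] [0.4748 0.289  0.0665]
  end [0.4467 0.2927 0.0665]
  end [0.4991 0.2859 0.0665]
side [322 333  31  21 276] [336.9 342.5] [0.4742 0.2864 0.0665]
  end [0.5015 0.2822 0.0665]
  end [0.4464 0.2906 0.0665]
bottle [0.774 0.019 0.13 ]
bottle [0.765 0.022 0.05 ]
```

Run:
```python
from h import *
go(.462,.2885,.15,1.424)
c=grab("top");print(onz(c,207,205,.0665).round(4),onz(c,205,244.5,.044).round(4))
```

```text
Traceback (most recent call last):
  File "h.py", line 49, in go
    print("tcp",s["tcp_pos"].round(4),"ang",round(a0,3),"q7",s["qpos"][6].round(2),"twist",round(t,3),"d",D.round(4),"gap",s["finger_gap"].round(4),"F",s["wrist_force"].round(1),"t",round(s["clock"],1))
                                                                                                                           ^^^^^^^^^^^^^^^^^^^^^
AttributeError: 'float' object has no attribute 'round'
```

```bash
sed -i 's/s\["finger_gap"\].round(4)/round(float(s["finger_gap"]),4)/' h.py
python3 - <<'E'
from h import *
go(.462,.2885,.15,1.424)
c=grab("top");print(onz(c,207,205,.0665).round(4),onz(c,205,244.5,.044).round(4))
E
```

```text
tcp [0.2073 0.6158 0.2372] ang 1.246 q7 -0.04 twist -0.178 d [-0.2998 -0.2864  0.0874] gap 0.0933 F [ 0.5 -0.  -0.2] t 0.3
[0.6049 0.2688 0.0665] [0.5206 0.277  0.044 ]
```

```bash
python3 -m pendant '[{"twist":-0.089,"gripper":0.05},{"twist":-0.089},{"dx":-0.0375,"dy":-0.0358},{"dx":-0.0375,"dy":-0.0358},{"dx":-0.0375,"dy":-0.0358},{"dx":-0.0375,"dy":-0.0358},{"dx":-0.0375,"dy":-0.0358},{"dx":-0.0375,"dy":-0.0358},{"dx":-0.0375,"dy":-0.0358},{"dx":-0.0375,"dy":-0.0358}]' 10 && python3 -m pendant '[{"dz":0.044},{"dz":0.044},{}]'; python3 -c "
from h import *
go(.462,.2885,.0665,1.424)"
```

```text
tcp [0.2073 0.6159 0.2374] ang 1.246 q7 -0.04 twist -0.178 d [-0.2998 -0.2865  0.171 ] gap 0.0933 F [ 0.7 -0.   0.1] t 0.3$[0]: bad value
```

```bash
python3 -m pendant '[{"dx":0,"dy":0,"dz":0,"twist":-0.089,"gripper":0.05},{"dx":0,"dy":0,"dz":0,"twist":-0.089,"gripper":0.05}]' 10
```

```text
clock: 0.55
tcp_pos: [0.2073, 0.6159, 0.2376]
tool_rot: [0.0, 0.071, 0.997, -0.0]
wrist_force: [-0.8, 0.1, 0.5]
finger_gap: 0.0815
finger_force: 0.0
```

```bash
python3 -m pendant '[{"dx":-0.03,"dy":-0.0286,"dz":0,"twist":0,"gripper":0.05},{"dx":-0.03,"dy":-0.0286,"dz":0,"twist":0,"gripper":0.05},{"dx":-0.03,"dy":-0.0286,"dz":0,"twist":0,"gripper":0.05},{"dx":-0.03,"dy":-0.0286,"dz":0,"twist":0,"gripper":0.05},{"dx":-0.03,"dy":-0.0286,"dz":0,"twist":0,"gripper":0.05},{"dx":-0.03,"dy":-0.0286,"dz":0,"twist":0,"gripper":0.05},{"dx":-0.03,"dy":-0.0286,"dz":0,"twist":0,"gripper":0.05},{"dx":-0.03,"dy":-0.0286,"dz":0,"twist":0,"gripper":0.05},{"dx":-0.03,"dy":-0.0286,"dz":0,"twist":0,"gripper":0.05},{"dx":-0.03,"dy":-0.0286,"dz":0,"twist":0,"gripper":0.05}]' && python3 -m pendant '[{"dx":0,"dy":0,"dz":0.044,"twist":0,"gripper":0.05},{"dx":0,"dy":0,"dz":0.044,"twist":0,"gripper":0.05},{"dx":0,"dy":0,"dz":0,"twist":0,"gripper":0.05},{"dx":0,"dy":0,"dz":0,"twist":0,"gripper":0.05}]'; python3 -c "
from h import *
go(.462,.2885,.0665,1.424)"
```

```text
clock: 1.55
tcp_pos: [0.4633, 0.2878, 0.2379]
tool_rot: [0.0, 0.073, 0.997, 0.0]
wrist_force: [0.8, 0.0, -0.4]
finger_gap: 0.05
finger_force: 0.0
clock: 1.95
tcp_pos: [0.4623, 0.2895, 0.15]
tool_rot: [-0.0, 0.073, 0.997, -0.0]
wrist_force: [0.5, 0.1, 0.2]
finger_gap: 0.0499
finger_force: 0.0
tcp [0.4623 0.2895 0.15  ] ang 1.424 q7 0.8 twist 0.0 d [ 0.0001 -0.001   0.0835] gap 0.0499 F [0.5 0.1 0.2] t 1.9
```

```bash
python3 -m pendant '[{"dx":0,"dy":-0.001,"dz":0.042,"twist":0,"gripper":0.05},{"dx":0,"dy":0,"dz":0.041,"twist":0,"gripper":0.05},{"dx":0,"dy":0,"dz":0,"twist":0,"gripper":0.05},{"dx":0,"dy":0,"dz":0,"twist":0,"gripper":0.005},{"dx":0,"dy":0,"dz":0,"twist":0,"gripper":0.005},{"dx":0,"dy":0,"dz":0,"twist":0,"gripper":0.005},{"dx":0,"dy":0,"dz":0,"twist":0,"gripper":0.005},{"dx":0,"dy":0,"dz":0,"twist":0,"gripper":0.005},{"dx":0,"dy":0,"dz":0,"twist":0,"gripper":0.005}]' 12; python3 -c "
from h import *
r=.147
P=np.array([[-r*np.cos(t),r*np.sin(t)] for t in np.linspace(0,1.95,21)]);print(np.c_[-np.diff(P[:,0]),-np.diff(P[:,1])].round(4).tolist())"
```

```text
clock: 2.85
tcp_pos: [0.4629, 0.2896, 0.0674]
tool_rot: [0.001, 0.073, 0.997, 0.001]
wrist_force: [1.1, 2.1, 0.8]
finger_gap: 0.0138
finger_force: 12.0
[[-0.0007, -0.0143], [-0.0021, -0.0142], [-0.0035, -0.0139], [-0.0048, -0.0135], [-0.0061, -0.013], [-0.0073, -0.0123], [-0.0085, -0.0115], [-0.0096, -0.0107], [-0.0106, -0.0097], [-0.0115, -0.0086], [-0.0122, -0.0075], [-0.0129, -0.0062], [-0.0134, -0.0049], [-0.0139, -0.0036], [-0.0142, -0.0022], [-0.0143, -0.0009], [-0.0143, 0.0005], [-0.0142, 0.0019], [-0.0139, 0.0033], [-0.0136, 0.0046]]
```

Gripped at 13.8 mm, which matches the 14 mm grip. Now the arc.

```bash
python3 -m pendant '[{"dx":-0.0007,"dy":0,"dz":-0.0143,"twist":0,"gripper":0.005},{"dx":-0.0021,"dy":0,"dz":-0.0142,"twist":0,"gripper":0.005},{"dx":-0.0035,"dy":0,"dz":-0.0139,"twist":0,"gripper":0.005},{"dx":-0.0048,"dy":0,"dz":-0.0135,"twist":0,"gripper":0.005},{"dx":-0.0061,"dy":0,"dz":-0.013,"twist":0,"gripper":0.005},{"dx":-0.0073,"dy":0,"dz":-0.0123,"twist":0,"gripper":0.005},{"dx":-0.0085,"dy":0,"dz":-0.0115,"twist":0,"gripper":0.005},{"dx":-0.0096,"dy":0,"dz":-0.0107,"twist":0,"gripper":0.005},{"dx":-0.0106,"dy":0,"dz":-0.0097,"twist":0,"gripper":0.005},{"dx":-0.0115,"dy":0,"dz":-0.0086,"twist":0,"gripper":0.005}]'
```

```text
clock: 3.85
tcp_pos: [0.5253, 0.28, 0.188]
tool_rot: [-0.001, 0.073, 0.997, 0.001]
wrist_force: [0.6, 3.7, -3.4]
finger_gap: 0.0139
finger_force: 12.0
```

```bash
python3 -m pendant '[{"dx":-0.0122,"dy":0,"dz":-0.0075,"twist":0,"gripper":0.005},{"dx":-0.0129,"dy":0,"dz":-0.0062,"twist":0,"gripper":0.005},{"dx":-0.0134,"dy":0,"dz":-0.0049,"twist":0,"gripper":0.005},{"dx":-0.0139,"dy":0,"dz":-0.0036,"twist":0,"gripper":0.005},{"dx":-0.0142,"dy":0,"dz":-0.0022,"twist":0,"gripper":0.005},{"dx":-0.0143,"dy":0,"dz":-0.0009,"twist":0,"gripper":0.005},{"dx":-0.0143,"dy":0,"dz":0.0005,"twist":0,"gripper":0.005},{"dx":-0.0142,"dy":0,"dz":0.0019,"twist":0,"gripper":0.005},{"dx":-0.0139,"dy":0,"dz":0.0033,"twist":0,"gripper":0.005},{"dx":-0.0136,"dy":0,"dz":0.0046,"twist":0,"gripper":0.005}]'; python3 -m pendant '[{"dx":0,"dy":0,"dz":0,"twist":0,"gripper":0.005},{"dx":0,"dy":0,"dz":0,"twist":0,"gripper":0.04},{"dx":0,"dy":0,"dz":0,"twist":0,"gripper":0.04},{"dx":0,"dy":0,"dz":0,"twist":0,"gripper":0.04},{"dx":0,"dy":0,"dz":-0.03,"twist":0,"gripper":0.04},{"dx":0,"dy":0,"dz":-0.04,"twist":0,"gripper":0.06}]'
python3 - <<'E'
from h import *
c=grab("side");cv2.imwrite("pics/s1.png",c["frame"])
E
```

```text
clock: 4.85
tcp_pos: [0.6612, 0.2594, 0.2035]
tool_rot: [-0.001, 0.073, 0.997, 0.0]
wrist_force: [-1.0, 1.2, 1.7]
finger_gap: 0.0139
finger_force: 12.0
clock: 5.45
tcp_pos: [0.6598, 0.2579, 0.2713]
tool_rot: [-0.003, 0.073, 0.997, -0.002]
wrist_force: [0.6, 0.3, 0.1]
finger_gap: 0.0441
finger_force: 0.0
```

View pics/s1.png

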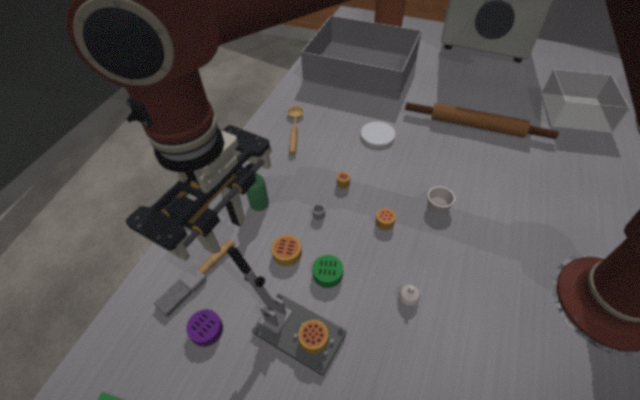

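Side view: the clamp arm leans well past upright, with the grip at (240,262), and die b is free at (313,336).

Run:
```python
from h import *
c=grab("side");x,e,w=disc(c,313,336,.027,.044,orange(c["frame"]));print("b",x.round(4),e.round(4),w.round(4))
go(.648,.124,.024)
```

```text
R 0.0264
b [0.5218 0.2806] 0.0003 0.0525
tcp [0.664  0.2596 0.2805] ang 1.424 q7 1.01 twist 0 d [-0.0013 -0.138   0.2557] gap 0.0515 F [-1.2 -0.5  0.8] t 5.5
```

```bash
python3 -m pendant '[{"dx":0,"dy":-0.0345,"dz":0,"twist":0,"gripper":0.09},{"dx":0,"dy":-0.0345,"dz":0,"twist":0,"gripper":0.09},{"dx":0,"dy":-0.0345,"dz":0,"twist":0,"gripper":0.09},{"dx":-0.001,"dy":-0.0345,"dz":0,"twist":0,"gripper":0.09},{"dx":0,"dy":0,"dz":0.04,"twist":0,"gripper":0.09},{"dx":0,"dy":0,"dz":0.04,"twist":0,"gripper":0.09},{"dx":0,"dy":0,"dz":0.04,"twist":0,"gripper":0.09},{"dx":0,"dy":0,"dz":0.04,"twist":0,"gripper":0.09},{"dx":0,"dy":0,"dz":0,"twist":0,"gripper":0.09},{"dx":0,"dy":0,"dz":0,"twist":0,"gripper":0.09}]'; python3 -c "
from h import *
go(.648,.124,.024)"
```

```text
clock: 6.55
tcp_pos: [0.6423, 0.122, 0.1136]
tool_rot: [-0.0, 0.073, 0.997, -0.0]
wrist_force: [0.6, 0.3, 0.7]
finger_gap: 0.0896
finger_force: 0.0
tcp [0.6423 0.122  0.1136] ang 1.424 q7 1.18 twist 0 d [-0.0055  0.0029  0.0896] gap 0.0896 F [0.6 0.3 0.7] t 6.5
```

```bash
python3 -m pendant '[{"dx":-0.0055,"dy":0.003,"dz":0.03,"twist":0,"gripper":0.09},{"dx":0,"dy":0,"dz":0.03,"twist":0,"gripper":0.09},{"dx":0,"dy":0,"dz":0.0295,"twist":0,"gripper":0.09},{"dx":0,"dy":0,"dz":0,"twist":0,"gripper":0.09},{"dx":0,"dy":0,"dz":0,"twist":0,"gripper":0.05},{"dx":0,"dy":0,"dz":0,"twist":0,"gripper":0.05},{"dx":0,"dy":0,"dz":0,"twist":0,"gripper":0.05},{"dx":0,"dy":0,"dz":0,"twist":0,"gripper":0.05},{"dx":0,"dy":0,"dz":0,"twist":0,"gripper":0.05},{"dx":0,"dy":0,"dz":0,"twist":0,"gripper":0.05}]' 40; python3 -c "
from h import *
go(.573,-.3134,.036,1.8)"
```

```text
clock: 7.55
tcp_pos: [0.6494, 0.1243, 0.0257]
tool_rot: [0.001, 0.073, 0.997, 0.0]
wrist_force: [-1.7, 0.5, 6.1]
finger_gap: 0.0632
finger_force: 40.0
tcp [0.6494 0.1243 0.0257] ang 1.424 q7 1.18 twist -0.376 d [ 0.1738 -0.4089 -0.0107] gap 0.0632 F [-1.7  0.5  6.1] t 7.5
```

```bash
python3 -m pendant '[{"dx":0,"dy":0,"dz":-0.02,"twist":0,"gripper":0.05},{"dx":0,"dy":0,"dz":-0.03,"twist":0,"gripper":0.05},{"dx":0,"dy":0,"dz":-0.03,"twist":0,"gripper":0.05},{"dx":0,"dy":0,"dz":0,"twist":0,"gripper":0.05}]'; python3 -c "
from h import *
go(.573,-.3134,.037)"
```

```text
clock: 7.95
tcp_pos: [0.651, 0.1248, 0.1076]
tool_rot: [0.004, 0.073, 0.997, 0.001]
wrist_force: [2.4, 0.3, -3.0]
finger_gap: 0.0633
finger_force: 40.0
tcp [0.651  0.1248 0.1076] ang 1.424 q7 1.18 twist 0 d [ 0.0136 -0.4451  0.0692] gap 0.0633 F [ 2.4  0.3 -3. ] t 8.0
```

```bash
python3 -m pendant '[{"dx":0.0014,"dy":-0.0445,"dz":0,"twist":0,"gripper":0.05},{"dx":0.0014,"dy":-0.0445,"dz":0,"twist":0,"gripper":0.05},{"dx":0.0014,"dy":-0.0445,"dz":0,"twist":0,"gripper":0.05},{"dx":0.0014,"dy":-0.0445,"dz":0,"twist":0,"gripper":0.05},{"dx":0.0014,"dy":-0.0445,"dz":0,"twist":0,"gripper":0.05},{"dx":0.0014,"dy":-0.0445,"dz":0,"twist":0,"gripper":0.05},{"dx":0.0014,"dy":-0.0445,"dz":0,"twist":0,"gripper":0.05},{"dx":0.0014,"dy":-0.0445,"dz":0,"twist":0,"gripper":0.05},{"dx":0.0014,"dy":-0.0445,"dz":0,"twist":0,"gripper":0.05},{"dx":0.0014,"dy":-0.0445,"dz":0,"twist":0,"gripper":0.05}]'; python3 -m pendant '[{"dx":0,"dy":0,"dz":0.03,"twist":0,"gripper":0.05},{"dx":0,"dy":0,"dz":0,"twist":0,"gripper":0.05},{"dx":0,"dy":0,"dz":0,"twist":0,"gripper":0.05},{"dx":0,"dy":0,"dz":0,"twist":0,"gripper":0.05}]'; python3 -c "
from h import *
go(.573,-.3134,.0375)"
```

```text
clock: 8.95
tcp_pos: [0.5674, -0.3149, 0.1012]
tool_rot: [-0.002, 0.073, 0.997, 0.001]
wrist_force: [0.7, -0.1, -3.5]
finger_gap: 0.0634
finger_force: 40.0
clock: 9.35
tcp_pos: [0.5704, -0.3121, 0.0739]
tool_rot: [0.0, 0.072, 0.997, 0.001]
wrist_force: [0.1, -0.2, -4.5]
finger_gap: 0.064
finger_force: 40.0
tcp [ 0.5704 -0.3121  0.0739] ang 1.427 q7 1.83 twist 0 d [-0.0027 -0.0009  0.0364] gap 0.064 F [ 0.1 -0.2 -4.5] t 9.3
```

```bash
python3 -m pendant '[{"dx":-0.0025,"dy":-0.001,"dz":0.02,"twist":0,"gripper":0.05},{"dx":0,"dy":0,"dz":0.014,"twist":0,"gripper":0.05},{"dx":0,"dy":0,"dz":0.001,"twist":0,"gripper":0.05},{"dx":0,"dy":0,"dz":0.0005,"twist":0,"gripper":0.05},{"dx":0,"dy":0,"dz":0,"twist":0,"gripper":0.05}]'; python3 -c "
from h import *
go(.573,-.3134,.0375)"
```

```text
clock: 9.85
tcp_pos: [0.5721, -0.3152, 0.039]
tool_rot: [0.0, 0.073, 0.997, -0.0]
wrist_force: [-0.8, 0.3, -4.9]
finger_gap: 0.0631
finger_force: 40.0
tcp [ 0.5721 -0.3152  0.039 ] ang 1.424 q7 1.82 twist 0 d [-0.0007  0.0019  0.0015] gap 0.0631 F [-0.8  0.3 -4.9] t 9.8
```

```bash
python3 -m pendant '[{"dx":0,"dy":0,"dz":0.001,"twist":0,"gripper":0.05},{"dx":0,"dy":0,"dz":0.001,"twist":0,"gripper":0.05},{"dx":0,"dy":0,"dz":0,"twist":0,"gripper":0.05},{"dx":0,"dy":0,"dz":0,"twist":0,"gripper":0.05}]'
```

```text
clock: 10.25
tcp_pos: [0.5721, -0.3155, 0.0372]
tool_rot: [0.001, 0.073, 0.997, -0.0]
wrist_force: [-0.2, 0.3, 0.4]
finger_gap: 0.0634
finger_force: 40.0
```

```bash
python3 -m pendant '[{"dx":0,"dy":0,"dz":0,"twist":0,"gripper":0.085},{"dx":0,"dy":0,"dz":0,"twist":0,"gripper":0.085},{"dx":0,"dy":0,"dz":0,"twist":0,"gripper":0.085},{"dx":0,"dy":0,"dz":-0.03,"twist":0,"gripper":0.085},{"dx":0,"dy":0,"dz":-0.04,"twist":0,"gripper":0.085},{"dx":0,"dy":0,"dz":-0.04,"twist":0,"gripper":0.085},{"dx":0,"dy":0,"dz":-0.04,"twist":0,"gripper":0.085},{"dx":0,"dy":0,"dz":0,"twist":0,"gripper":0.085}]'; python3 -c "
from h import *
go(.5218,.2806,.041,1.424)"
```

```text
clock: 11.05
tcp_pos: [0.5754, -0.3171, 0.1934]
tool_rot: [0.006, 0.073, 0.997, -0.003]
wrist_force: [0.9, -0.3, 0.9]
finger_gap: 0.0848
finger_force: 0.0
tcp [ 0.5754 -0.3171  0.1934] ang 1.424 q7 1.84 twist -0.0 d [0.1424 0.5841 0.1479] gap 0.0848 F [ 0.9 -0.3  0.9] t 11.1
```

```bash
python3 -m pendant '[{"dx":0.011,"dy":0.0449,"dz":0,"twist":0,"gripper":0.085},{"dx":0.011,"dy":0.0449,"dz":0,"twist":0,"gripper":0.085},{"dx":0.011,"dy":0.0449,"dz":0,"twist":0,"gripper":0.085},{"dx":0.011,"dy":0.0449,"dz":0,"twist":0,"gripper":0.085},{"dx":0.011,"dy":0.0449,"dz":0,"twist":0,"gripper":0.085},{"dx":0.011,"dy":0.0449,"dz":0,"twist":0,"gripper":0.085},{"dx":0.011,"dy":0.0449,"dz":0,"twist":0,"gripper":0.085},{"dx":0.011,"dy":0.0449,"dz":0,"twist":0,"gripper":0.085},{"dx":0.011,"dy":0.0449,"dz":0,"twist":0,"gripper":0.085},{"dx":0.011,"dy":0.0449,"dz":0,"twist":0,"gripper":0.085}]' ; python3 -m pendant '[{"dx":0.011,"dy":0.0449,"dz":0,"twist":0,"gripper":0.085},{"dx":0.011,"dy":0.0449,"dz":0,"twist":0,"gripper":0.085},{"dx":0.011,"dy":0.0449,"dz":0,"twist":0,"gripper":0.085},{"dx":0,"dy":0,"dz":0.04,"twist":0,"gripper":0.085},{"dx":0,"dy":0,"dz":0.04,"twist":0,"gripper":0.085},{"dx":0,"dy":0,"dz":0,"twist":0,"gripper":0.085},{"dx":0,"dy":0,"dz":0,"twist":0,"gripper":0.085},{"dx":0,"dy":0,"dz":0,"twist":0,"gripper":0.085}]'
python3 - <<'E'
from h import *
c=grab("top");x,e,w=disc(c,468,220,.032,.04,orange(c["frame"]));print("a",x.round(4),e.round(4),w.round(4))
c=grab("side");x,e,w=disc(c,378,134,.032,.04,orange(c["frame"]));print("a",x.round(4),e.round(4),w.round(4))
go(.5218,.2806,.041,1.424)
E
```

```text
clock: 12.05
tcp_pos: [0.5279, 0.1466, 0.1858]
tool_rot: [-0.0, 0.073, 0.997, -0.0]
wrist_force: [1.4, 0.3, -0.8]
finger_gap: 0.0851
finger_force: 0.0
clock: 12.85
tcp_pos: [0.517, 0.2834, 0.1082]
tool_rot: [0.001, 0.074, 0.997, 0.001]
wrist_force: [0.2, -0.3, 0.3]
finger_gap: 0.0851
finger_force: 0.0
  R 0.0298
a [ 0.5717 -0.3147] 0.0006 0.0591
  R 0.034
a [ 1.0379 -0.8826] 0.5793 0.9609
tcp [0.517  0.2834 0.1085] ang 1.423 q7 0.81 twist -0.001 d [-0.0049 -0.0023  0.0675] gap 0.0852 F [-0.2 -1.1  0.7] t 12.9
```

```bash
python3 -m pendant '[{"dx":-0.005,"dy":-0.0023,"dz":0,"twist":0,"gripper":0.085},{"dx":0,"dy":0,"dz":0.03,"twist":0,"gripper":0.085},{"dx":0,"dy":0,"dz":0.03,"twist":0,"gripper":0.085},{"dx":0,"dy":0,"dz":0.0075,"twist":0,"gripper":0.085},{"dx":0,"dy":0,"dz":0,"twist":0,"gripper":0.04},{"dx":0,"dy":0,"dz":0,"twist":0,"gripper":0.04},{"dx":0,"dy":0,"dz":0,"twist":0,"gripper":0.04},{"dx":0,"dy":0,"dz":0,"twist":0,"gripper":0.04},{"dx":0,"dy":0,"dz":0,"twist":0,"gripper":0.04},{"dx":0,"dy":0,"dz":0,"twist":0,"gripper":0.04}]' 30; python3 -m pendant '[{"dx":0,"dy":0,"dz":-0.015,"twist":0,"gripper":0.04},{"dx":0,"dy":0,"dz":-0.03,"twist":0,"gripper":0.04},{"dx":0,"dy":0,"dz":-0.04,"twist":0,"gripper":0.04},{"dx":0,"dy":0,"dz":-0.04,"twist":0,"gripper":0.04},{"dx":0,"dy":0,"dz":0,"twist":0,"gripper":0.04},{"dx":0,"dy":0,"dz":0,"twist":0,"gripper":0.04}]'; python3 -c "
from h import *
go(.572,-.315,.066,1.424)"
```

```text
clock: 13.95
tcp_pos: [0.5209, 0.2805, 0.04]
tool_rot: [0.001, 0.073, 0.997, 0.001]
wrist_force: [-0.4, -0.6, 5.7]
finger_gap: 0.0535
finger_force: 30.0
clock: 14.55
tcp_pos: [0.5198, 0.2796, 0.1643]
tool_rot: [0.0, 0.073, 0.997, -0.0]
wrist_force: [0.3, -0.2, -4.5]
finger_gap: 0.0534
finger_force: 30.0
tcp [0.5198 0.2796 0.1643] ang 1.424 q7 0.83 twist 0.0 d [-0.1386 -0.5806  0.0985] gap 0.0534 F [ 0.3 -0.2 -4.5] t 14.6
```

```bash
python3 -m pendant '[{"dx":-0.0107,"dy":-0.0447,"dz":0,"twist":0,"gripper":0.04},{"dx":-0.0107,"dy":-0.0447,"dz":0,"twist":0,"gripper":0.04},{"dx":-0.0107,"dy":-0.0447,"dz":0,"twist":0,"gripper":0.04},{"dx":-0.0107,"dy":-0.0447,"dz":0,"twist":0,"gripper":0.04},{"dx":-0.0107,"dy":-0.0447,"dz":0,"twist":0,"gripper":0.04},{"dx":-0.0107,"dy":-0.0447,"dz":0,"twist":0,"gripper":0.04},{"dx":-0.0107,"dy":-0.0447,"dz":0,"twist":0,"gripper":0.04},{"dx":-0.0107,"dy":-0.0447,"dz":0,"twist":0,"gripper":0.04},{"dx":-0.0107,"dy":-0.0447,"dz":0,"twist":0,"gripper":0.04},{"dx":-0.0107,"dy":-0.0447,"dz":0,"twist":0,"gripper":0.04}]' ; python3 -m pendant '[{"dx":-0.0107,"dy":-0.0447,"dz":0,"twist":0,"gripper":0.04},{"dx":-0.0107,"dy":-0.0447,"dz":0,"twist":0,"gripper":0.04},{"dx":-0.0107,"dy":-0.0447,"dz":0,"twist":0,"gripper":0.04},{"dx":0,"dy":0,"dz":0.03,"twist":0,"gripper":0.04},{"dx":0,"dy":0,"dz":0.03,"twist":0,"gripper":0.04},{"dx":0,"dy":0,"dz":0,"twist":0,"gripper":0.04},{"dx":0,"dy":0,"dz":0,"twist":0,"gripper":0.04},{"dx":0,"dy":0,"dz":0,"twist":0,"gripper":0.04}]'
python3 - <<'E'
from h import *
go(.572,-.315,.066,1.424)
E
```

```text
clock: 15.55
tcp_pos: [0.5585, -0.1791, 0.1612]
tool_rot: [-0.003, 0.073, 0.997, 0.001]
wrist_force: [0.4, 1.1, -2.9]
finger_gap: 0.0535
finger_force: 30.0
clock: 16.35
tcp_pos: [0.5736, -0.315, 0.1047]
tool_rot: [0.001, 0.073, 0.997, -0.0]
wrist_force: [0.4, -0.0, -3.0]
finger_gap: 0.0535
finger_force: 30.0
tcp [ 0.5736 -0.315   0.1047] ang 1.425 q7 1.81 twist 0.001 d [ 0.0017 -0.0002  0.0387] gap 0.0535 F [ 0.4 -0.  -3. ] t 16.4
```

```bash
python3 -m pendant '[{"dx":0.0015,"dy":0,"dz":0.02,"twist":0,"gripper":0.04},{"dx":0,"dy":0,"dz":0.017,"twist":0,"gripper":0.04},{"dx":0,"dy":0,"dz":0.001,"twist":0,"gripper":0.04},{"dx":0,"dy":0,"dz":0.001,"twist":0,"gripper":0.04},{"dx":0,"dy":0,"dz":0.0005,"twist":0,"gripper":0.04},{"dx":0,"dy":0,"dz":0,"twist":0,"gripper":0.04},{"dx":0,"dy":0,"dz":0,"twist":0,"gripper":0.04}]'
```

```text
clock: 17.05
tcp_pos: [0.5719, -0.3152, 0.0653]
tool_rot: [0.001, 0.073, 0.997, -0.0]
wrist_force: [-0.3, -0.5, -3.1]
finger_gap: 0.0537
finger_force: 30.0
```

```bash
python3 -m pendant '[{"dx":0,"dy":0,"dz":0.001,"twist":0,"gripper":0.04},{"dx":0,"dy":0,"dz":0.0005,"twist":0,"gripper":0.04},{"dx":0,"dy":0,"dz":0,"twist":0,"gripper":0.04},{"dx":0,"dy":0,"dz":0,"twist":0,"gripper":0.04}]'
```

```text
clock: 17.45
tcp_pos: [0.5718, -0.3152, 0.064]
tool_rot: [0.001, 0.073, 0.997, -0.0]
wrist_force: [-2.6, 0.8, 4.8]
finger_gap: 0.0532
finger_force: 30.0
```

```bash
python3 -m pendant '[{"dx":0,"dy":0,"dz":0,"twist":0,"gripper":0.075},{"dx":0,"dy":0,"dz":0,"twist":0,"gripper":0.075},{"dx":0,"dy":0,"dz":0,"twist":0,"gripper":0.075},{"dx":0,"dy":0,"dz":-0.02,"twist":0,"gripper":0.075},{"dx":0,"dy":0,"dz":-0.03,"twist":0,"gripper":0.075},{"dx":0,"dy":0,"dz":-0.03,"twist":0,"gripper":0.075},{"dx":0,"dy":0,"dz":0,"twist":0,"gripper":0.075},{"dx":0,"dy":0,"dz":0,"twist":0,"gripper":0.075}]'; python3 -c "
from h import *
go(.4732,-.0297,.0245,1.424)"
```

```text
clock: 18.25
tcp_pos: [0.5716, -0.315, 0.1432]
tool_rot: [0.0, 0.073, 0.997, -0.0]
wrist_force: [0.8, 0.6, -0.4]
finger_gap: 0.0749
finger_force: 0.0
tcp [ 0.5716 -0.315   0.1432] ang 1.424 q7 1.82 twist 0.0 d [0.1392 0.2679 0.1185] gap 0.0749 F [ 0.8  0.6 -0.4] t 18.2
```

```bash
python3 -m pendant '[{"dx":0.0199,"dy":0.0383,"dz":0,"twist":0,"gripper":0.075},{"dx":0.0199,"dy":0.0383,"dz":0,"twist":0,"gripper":0.075},{"dx":0.0199,"dy":0.0383,"dz":0,"twist":0,"gripper":0.075},{"dx":0.0199,"dy":0.0383,"dz":0,"twist":0,"gripper":0.075},{"dx":0.0199,"dy":0.0383,"dz":0,"twist":0,"gripper":0.075},{"dx":0.0199,"dy":0.0383,"dz":0,"twist":0,"gripper":0.075},{"dx":0.0199,"dy":0.0383,"dz":0,"twist":0,"gripper":0.075},{"dx":0,"dy":0,"dz":0.03,"twist":0,"gripper":0.075},{"dx":0,"dy":0,"dz":0.03,"twist":0,"gripper":0.075},{"dx":0,"dy":0,"dz":0,"twist":0,"gripper":0.075}]';python3 -m pendant '[{"dx":0,"dy":0,"dz":0,"twist":0,"gripper":0.075},{"dx":0,"dy":0,"dz":0,"twist":0,"gripper":0.075}]'
python3 - <<'E'
from h import *
c=grab("top");x,e,w=disc(c,468,220,.027,.068,orange(c["frame"]));print("b/a",x.round(4),e.round(4),w.round(4))
go(.4732,-.0297,.0245,1.424)
f=cv2.resize(c["frame"][180:260,420:520],None,fx=5,fy=5,interpolation=cv2.INTER_CUBIC);cv2.imwrite("pics/st1.png",cv2.convertScaleAbs(f,alpha=1.5))
E
```

```text
clock: 19.25
tcp_pos: [0.4692, -0.0288, 0.0792]
tool_rot: [-0.005, 0.073, 0.997, -0.0]
wrist_force: [-0.8, -0.6, -0.6]
finger_gap: 0.0753
finger_force: 0.0
clock: 19.45
tcp_pos: [0.4733, -0.0297, 0.0835]
tool_rot: [0.0, 0.074, 0.997, -0.0]
wrist_force: [-0.5, -0.9, 0.8]
finger_gap: 0.0751
finger_force: 0.0
  R 0.0281
b/a [ 0.5705 -0.3116] 0.0014 0.0567
tcp [ 0.4735 -0.0297  0.0838] ang 1.423 q7 1.34 twist -0.001 d [ 0.0004 -0.      0.0593] gap 0.0747 F [ 0.2  0.3 -0.1] t 19.5
```

View pics/st1.png

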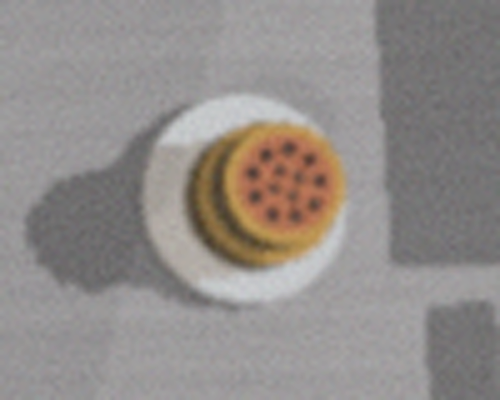

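The crop shows b on a and roughly concentric, allowing for the camera's slant. The centre of b's top face is at about px (477,217).

```bash
python3 -m pendant '[{"dx":0,"dy":0,"dz":0.03,"twist":0,"gripper":0.075},{"dx":0,"dy":0,"dz":0.0293,"twist":0,"gripper":0.075},{"dx":0,"dy":0,"dz":0,"twist":0,"gripper":0.075},{"dx":0,"dy":0,"dz":0,"twist":0,"gripper":0.03},{"dx":0,"dy":0,"dz":0,"twist":0,"gripper":0.03},{"dx":0,"dy":0,"dz":0,"twist":0,"gripper":0.03},{"dx":0,"dy":0,"dz":0,"twist":0,"gripper":0.03},{"dx":0,"dy":0,"dz":0,"twist":0,"gripper":0.03},{"dx":0,"dy":0,"dz":0,"twist":0,"gripper":0.03},{"dx":0,"dy":0,"dz":0,"twist":0,"gripper":0.03}]' 25; python3 -m pendant '[{"dx":0,"dy":0,"dz":-0.02,"twist":0,"gripper":0.03},{"dx":0,"dy":0,"dz":-0.04,"twist":0,"gripper":0.03},{"dx":0,"dy":0,"dz":-0.04,"twist":0,"gripper":0.03},{"dx":0,"dy":0,"dz":-0.04,"twist":0,"gripper":0.03},{"dx":0,"dy":0,"dz":0,"twist":0,"gripper":0.03},{"dx":0,"dy":0,"dz":0,"twist":0,"gripper":0.03}]'; python3 -c "
from h import *
print(onz(grab('top'),477.4,217.4,.068))
go(.572,-.315,.093,1.424)"
```

```text
clock: 20.5
tcp_pos: [0.4733, -0.0295, 0.0244]
tool_rot: [0.001, 0.073, 0.997, -0.0]
wrist_force: [-1.6, -0.2, 7.0]
finger_gap: 0.0438
finger_force: 25.0
clock: 21.1
tcp_pos: [0.4724, -0.0294, 0.1637]
tool_rot: [0.0, 0.073, 0.997, -0.0]
wrist_force: [-1.2, 0.3, -3.7]
finger_gap: 0.0432
finger_force: 25.0
[ 0.56972204 -0.31656674  0.068     ]
tcp [ 0.4715 -0.0294  0.1626] ang 1.424 q7 1.36 twist 0.0 d [-0.1413 -0.2678  0.0694] gap 0.0438 F [-0.9 -0.8 -3.3] t 21.1
```

```bash
python3 -m pendant '[{"dx":-0.02,"dy":-0.0383,"dz":0,"twist":0,"gripper":0.03},{"dx":-0.02,"dy":-0.0383,"dz":0,"twist":0,"gripper":0.03},{"dx":-0.02,"dy":-0.0383,"dz":0,"twist":0,"gripper":0.03},{"dx":-0.02,"dy":-0.0383,"dz":0,"twist":0,"gripper":0.03},{"dx":-0.02,"dy":-0.0383,"dz":0,"twist":0,"gripper":0.03},{"dx":-0.02,"dy":-0.0383,"dz":0,"twist":0,"gripper":0.03},{"dx":-0.02,"dy":-0.0383,"dz":0,"twist":0,"gripper":0.03},{"dx":0,"dy":0,"dz":0.03,"twist":0,"gripper":0.03},{"dx":0,"dy":0,"dz":0,"twist":0,"gripper":0.03},{"dx":0,"dy":0,"dz":0,"twist":0,"gripper":0.03}]';python3 -m pendant '[{"dx":0,"dy":0,"dz":0.03,"twist":0,"gripper":0.03},{"dx":0,"dy":0,"dz":0,"twist":0,"gripper":0.03},{"dx":0,"dy":0,"dz":0,"twist":0,"gripper":0.03}]'; python3 -c "
from h import *
go(.571,-.3155,.093,1.424)"
```

```text
clock: 22.15
tcp_pos: [0.5706, -0.313, 0.1306]
tool_rot: [-0.003, 0.073, 0.997, 0.002]
wrist_force: [-0.1, 0.1, -1.3]
finger_gap: 0.0436
finger_force: 25.0
clock: 22.45
tcp_pos: [0.5721, -0.3137, 0.1039]
tool_rot: [-0.001, 0.072, 0.997, 0.0]
wrist_force: [0.7, 1.0, -2.1]
finger_gap: 0.0434
finger_force: 25.0
tcp [ 0.5721 -0.3137  0.1039] ang 1.426 q7 1.82 twist 0.002 d [ 0.0008 -0.002   0.0109] gap 0.0434 F [ 0.7  1.  -2.1] t 22.4
```

```bash
python3 -m pendant '[{"dx":0.001,"dy":-0.0015,"dz":0.007,"twist":0,"gripper":0.03},{"dx":0,"dy":0,"dz":0.002,"twist":0,"gripper":0.03},{"dx":0,"dy":0,"dz":0.001,"twist":0,"gripper":0.03},{"dx":0,"dy":0,"dz":0.0005,"twist":0,"gripper":0.03},{"dx":0,"dy":0,"dz":0,"twist":0,"gripper":0.03},{"dx":0,"dy":0,"dz":0,"twist":0,"gripper":0.03}]'
```

```text
clock: 23.05
tcp_pos: [0.571, -0.3164, 0.0932]
tool_rot: [0.0, 0.073, 0.997, -0.0]
wrist_force: [0.5, 0.1, -2.5]
finger_gap: 0.0436
finger_force: 25.0
```

```bash
python3 -m pendant '[{"dx":0,"dy":0.0005,"dz":0.0007,"twist":0,"gripper":0.03},{"dx":0,"dy":0,"dz":0.0005,"twist":0,"gripper":0.03},{"dx":0,"dy":0,"dz":0,"twist":0,"gripper":0.03},{"dx":0,"dy":0,"dz":0,"twist":0,"gripper":0.03}]'
```

```text
clock: 23.45
tcp_pos: [0.5711, -0.3161, 0.0925]
tool_rot: [0.0, 0.073, 0.997, -0.0]
wrist_force: [-1.6, 1.1, 3.8]
finger_gap: 0.0437
finger_force: 25.0
```

Contact again; release and go to d.

```bash
python3 -m pendant '[{"dx":0,"dy":0,"dz":0,"twist":0,"gripper":0.065},{"dx":0,"dy":0,"dz":0,"twist":0,"gripper":0.065},{"dx":0,"dy":0,"dz":0,"twist":0,"gripper":0.065},{"dx":0,"dy":0,"dz":-0.02,"twist":0,"gripper":0.065},{"dx":0,"dy":0,"dz":-0.03,"twist":0,"gripper":0.065},{"dx":0,"dy":0,"dz":-0.03,"twist":0,"gripper":0.065},{"dx":0,"dy":0,"dz":0,"twist":0,"gripper":0.065},{"dx":0,"dy":0,"dz":0,"twist":0,"gripper":0.065}]'; python3 -c "
from h import *
go(.603,-.1082,.0245,1.424)"
```

```text
clock: 24.25
tcp_pos: [0.5712, -0.3159, 0.1723]
tool_rot: [0.001, 0.073, 0.997, -0.0]
wrist_force: [0.7, -0.0, -0.1]
finger_gap: 0.0653
finger_force: 0.0
tcp [ 0.5712 -0.3159  0.1723] ang 1.424 q7 1.83 twist 0.0 d [-0.0009  0.2102  0.1478] gap 0.0653 F [ 0.7 -0.  -0.1] t 24.2
```

```bash
python3 -m pendant '[{"dx":0,"dy":0.035,"dz":0,"twist":0,"gripper":0.065},{"dx":0,"dy":0.035,"dz":0,"twist":0,"gripper":0.065},{"dx":0,"dy":0.035,"dz":0,"twist":0,"gripper":0.065},{"dx":0,"dy":0.035,"dz":0,"twist":0,"gripper":0.065},{"dx":0,"dy":0.035,"dz":0,"twist":0,"gripper":0.065},{"dx":-0.001,"dy":0.035,"dz":0,"twist":0,"gripper":0.065},{"dx":0,"dy":0,"dz":0.04,"twist":0,"gripper":0.065},{"dx":0,"dy":0,"dz":0.04,"twist":0,"gripper":0.065},{"dx":0,"dy":0,"dz":0,"twist":0,"gripper":0.065},{"dx":0,"dy":0,"dz":0,"twist":0,"gripper":0.065}]'
python3 - <<'E'
from h import *
c=grab("side");cv2.imwrite("pics/st2s.png",cv2.convertScaleAbs(cv2.resize(c["frame"][90:170,330:430],None,fx=5,fy=5,interpolation=cv2.INTER_CUBIC),alpha=1.5))
c=grab("top")
f=cv2.resize(c["frame"][180:260,420:520],None,fx=5,fy=5,interpolation=cv2.INTER_CUBIC);cv2.imwrite("pics/st2.png",cv2.convertScaleAbs(f,alpha=1.5))
go(.603,-.1082,.0245,1.424)
E
```

```text
clock: 25.25
tcp_pos: [0.6018, -0.1084, 0.0908]
tool_rot: [-0.002, 0.073, 0.997, 0.0]
wrist_force: [-0.4, 1.0, 1.4]
finger_gap: 0.065
finger_force: 0.0
tcp [ 0.6038 -0.1088  0.0934] ang 1.423 q7 1.49 twist -0.001 d [0.001  0.0005 0.0689] gap 0.0647 F [-0.6 -0.2 -1.4] t 25.4
```

View pics/st2.png

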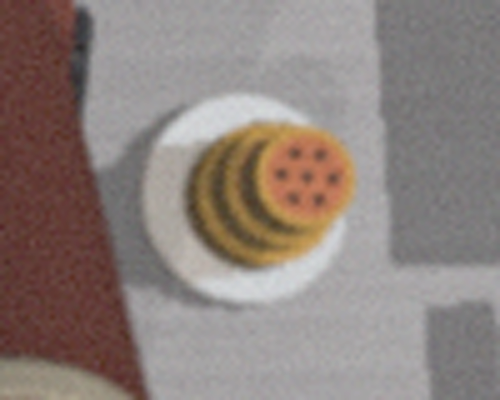

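c's top centre is at about px (481.4,215). The stack steps evenly and lies flat.

```bash
python3 -m pendant '[{"dx":0.0005,"dy":0.0005,"dz":0.03,"twist":0,"gripper":0.065},{"dx":0,"dy":0,"dz":0.039,"twist":0,"gripper":0.065},{"dx":0,"dy":0,"dz":0,"twist":0,"gripper":0.065},{"dx":0,"dy":0,"dz":0,"twist":0,"gripper":0.02},{"dx":0,"dy":0,"dz":0,"twist":0,"gripper":0.02},{"dx":0,"dy":0,"dz":0,"twist":0,"gripper":0.02},{"dx":0,"dy":0,"dz":0,"twist":0,"gripper":0.02},{"dx":0,"dy":0,"dz":0,"twist":0,"gripper":0.02},{"dx":0,"dy":0,"dz":0,"twist":0,"gripper":0.02},{"dx":0,"dy":0,"dz":0,"twist":0,"gripper":0.02}]' 20; python3 -m pendant '[{"dx":0,"dy":0,"dz":-0.02,"twist":0,"gripper":0.02},{"dx":0,"dy":0,"dz":-0.04,"twist":0,"gripper":0.02},{"dx":0,"dy":0,"dz":-0.05,"twist":0,"gripper":0.02},{"dx":0,"dy":0,"dz":-0.04,"twist":0,"gripper":0.02},{"dx":0,"dy":0,"dz":0,"twist":0,"gripper":0.02},{"dx":0,"dy":0,"dz":0,"twist":0,"gripper":0.02}]'; python3 -c "
from h import *
print(onz(grab('top'),481.4,215,.096))
go(.571,-.316,.1205,1.424)"
```

```text
clock: 26.35
tcp_pos: [0.6027, -0.108, 0.024]
tool_rot: [0.001, 0.073, 0.997, -0.0]
wrist_force: [0.1, 0.5, 6.6]
finger_gap: 0.0335
finger_force: 20.0
clock: 26.95
tcp_pos: [0.6019, -0.1076, 0.173]
tool_rot: [0.0, 0.073, 0.997, -0.0]
wrist_force: [-0.8, 0.5, -2.7]
finger_gap: 0.0335
finger_force: 20.0
[ 0.57113405 -0.31718877  0.096     ]
tcp [ 0.6009 -0.1075  0.1715] ang 1.424 q7 1.5 twist 0.0 d [-0.0011 -0.2106  0.051 ] gap 0.0337 F [-0.  -0.9 -1.8] t 27.0
```

```bash
python3 -m pendant '[{"dx":0,"dy":-0.035,"dz":0,"twist":0,"gripper":0.02},{"dx":0,"dy":-0.035,"dz":0,"twist":0,"gripper":0.02},{"dx":0,"dy":-0.035,"dz":0,"twist":0,"gripper":0.02},{"dx":0,"dy":-0.035,"dz":0,"twist":0,"gripper":0.02},{"dx":0,"dy":-0.035,"dz":0,"twist":0,"gripper":0.02},{"dx":0,"dy":-0.035,"dz":0,"twist":0,"gripper":0.02},{"dx":0,"dy":0,"dz":0.02,"twist":0,"gripper":0.02},{"dx":0,"dy":0,"dz":0.02,"twist":0,"gripper":0.02},{"dx":0,"dy":0,"dz":0,"twist":0,"gripper":0.02},{"dx":0,"dy":0,"dz":0,"twist":0,"gripper":0.02}]';python3 -m pendant '[{"dx":0,"dy":0,"dz":0,"twist":0,"gripper":0.02},{"dx":0,"dy":0,"dz":0,"twist":0,"gripper":0.02}]'; python3 -c "
from h import *
go(.571,-.316,.1205,1.424)"
```

```text
clock: 28.0
tcp_pos: [0.5705, -0.3145, 0.1308]
tool_rot: [-0.002, 0.073, 0.997, 0.001]
wrist_force: [-0.2, -0.5, -1.5]
finger_gap: 0.0335
finger_force: 20.0
clock: 28.2
tcp_pos: [0.5722, -0.3154, 0.1337]
tool_rot: [0.001, 0.073, 0.997, -0.0]
wrist_force: [0.2, 0.7, -0.8]
finger_gap: 0.0335
finger_force: 20.0
tcp [ 0.5722 -0.3154  0.1337] ang 1.425 q7 1.82 twist 0.001 d [ 0.0011 -0.0007  0.0132] gap 0.0335 F [ 0.2  0.7 -0.8] t 28.2
```

```bash
python3 -m pendant '[{"dx":0.001,"dy":-0.0007,"dz":0.009,"twist":0,"gripper":0.02},{"dx":0,"dy":0,"dz":0.002,"twist":0,"gripper":0.02},{"dx":0,"dy":0,"dz":0.001,"twist":0,"gripper":0.02},{"dx":0,"dy":0,"dz":0.0005,"twist":0,"gripper":0.02},{"dx":0,"dy":0,"dz":0,"twist":0,"gripper":0.02},{"dx":0,"dy":0,"dz":0,"twist":0,"gripper":0.02}]'
```

```text
clock: 28.8
tcp_pos: [0.5706, -0.316, 0.1205]
tool_rot: [0.0, 0.073, 0.997, -0.0]
wrist_force: [0.2, 0.6, -1.4]
finger_gap: 0.0335
finger_force: 20.0
```

```bash
python3 -m pendant '[{"dx":0,"dy":0,"dz":0.0007,"twist":0,"gripper":0.02},{"dx":0,"dy":0,"dz":0,"twist":0,"gripper":0.02},{"dx":0,"dy":0,"dz":0,"twist":0,"gripper":0.02}]'
```

```text
clock: 29.1
tcp_pos: [0.5706, -0.3161, 0.12]
tool_rot: [0.0, 0.073, 0.997, -0.0]
wrist_force: [-0.3, 0.1, 0.8]
finger_gap: 0.0333
finger_force: 20.0
```

```bash
python3 -m pendant '[{"dx":0,"dy":0,"dz":0,"twist":0,"gripper":0.06},{"dx":0,"dy":0,"dz":0,"twist":0,"gripper":0.06},{"dx":0,"dy":0,"dz":0,"twist":0,"gripper":0.06},{"dx":0,"dy":0,"dz":-0.02,"twist":0,"gripper":0.06},{"dx":0,"dy":0,"dz":-0.03,"twist":0,"gripper":0.06},{"dx":0,"dy":0,"dz":-0.03,"twist":0,"gripper":0.06},{"dx":0.02,"dy":0.04,"dz":0,"twist":0,"gripper":0.06},{"dx":0.02,"dy":0.04,"dz":0,"twist":0,"gripper":0.06},{"dx":0.02,"dy":0.04,"dz":0,"twist":0,"gripper":0.06},{"dx":0.02,"dy":0.04,"dz":0,"twist":0,"gripper":0.06}]'; python3 -m pendant '[{"dx":0.02,"dy":0.04,"dz":0,"twist":0,"gripper":0.06},{"dx":0.02,"dy":0.04,"dz":0,"twist":0,"gripper":0.06},{"dx":0,"dy":0,"dz":0,"twist":0,"gripper":0.06},{"dx":0,"dy":0,"dz":0,"twist":0,"gripper":0.06}]'
python3 - <<'E'
from h import *
a,b=grab("side"),grab("top")
f=[cv2.resize(x,None,fx=4,fy=4,interpolation=cv2.INTER_CUBIC) for x in(a["frame"][80:180,330:430],b["frame"][170:270,420:520])]
cv2.imwrite("pics/st3.png",cv2.convertScaleAbs(np.hstack(f),alpha=1.5));cv2.imwrite("pics/end.png",b["frame"])
E
```

```text
clock: 30.1
tcp_pos: [0.5141, -0.1445, 0.2]
tool_rot: [0.0, 0.073, 0.997, 0.0]
wrist_force: [0.2, 0.9, -0.6]
finger_gap: 0.06
finger_force: 0.0
clock: 30.5
tcp_pos: [0.4869, -0.0602, 0.2001]
tool_rot: [0.0, 0.072, 0.997, -0.0]
wrist_force: [0.2, -0.5, 0.8]
finger_gap: 0.0601
finger_force: 0.0
```

View pics/st3.png

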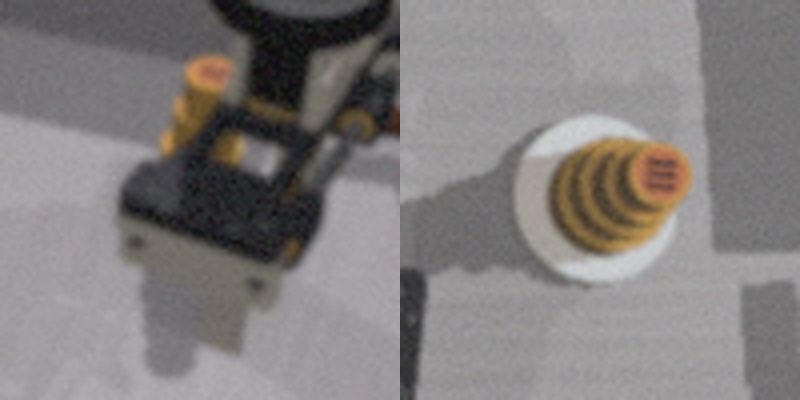

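View pics/end.png

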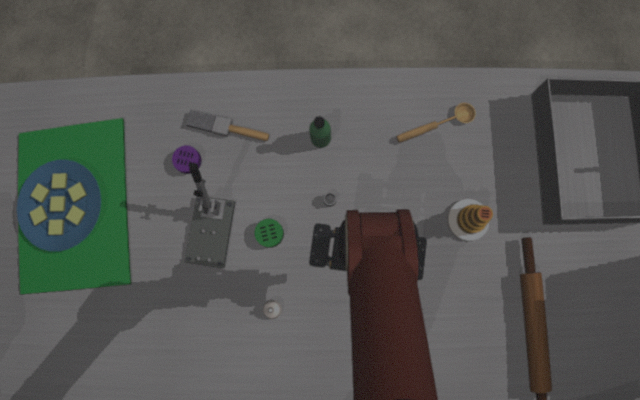

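The stack stands upright and evenly stepped, with d's top centre at about px (485.5,213). The clamp is open, with its grip at (195,172), and the bottle is standing at (320,132).

Run:
```python
from h import *
print("d",onz(grab("top"),485.5,213,.124).round(4),"expected ~.571 -.316")
print(robot.close_job())
```

```text
d [ 0.5715 -0.3175  0.124 ] expected ~.571 -.316
the job is handed in; nothing more can be done
None
```

The job is handed in: the four dies are stacked largest to smallest on the base, each die within about 2 mm of the one below by camera, the clamp is open at about 1.95 rad, and the bottle is still standing; I got no verdict back from the judging.

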